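# Set the holding jig to its gauge mark and seat a blank

## Robot

A 6-joint arm with a two-finger parallel gripper is mounted at the origin on a cart in front of the work surface, level with it; the furniture and walls round the work are solid. World frame = base frame: x ahead of the robot, y to its left, z up, the work surface at z = 0. Lengths are in m, angles in rad, forces in N, time in s.
With the tool pointing down it reaches from about 0.375 to 0.975 m from the base axis. Payload 3.8 kg.
Tool frame: the origin (TCP) lies where the fingers leave the gripper's body, on its centre line; the fingertips stand 73 mm ahead of it and the grasp point (between the pads) lies 54 mm ahead of it (nose_length is the distance from the TCP to the fingertips, in m); z points along the fingers, y is the line along which they close (so a half turn about z gives the same grasp; the last joint's range is limited). The gripper opens to 85 mm and grips with 20 to 120 N. Pads are 22 mm wide; open, the fingers measure 114 mm over their backs; the gripper's body (76 mm by 85 mm) begins 54 mm behind the grasp point. The pads swing forward as they close: fully open they stand 13 mm farther back than shut.
Start: joints at [-1.303, 0.264, 1.604, -0, 1.274, -0.037], TCP at [0.203, -0.644, 0.304] pointing down, gripper open.
Joint ranges: [-2.63, 2.63], [-0.94, 2.18], [0.31, 2.57], [-1.31, 4.45], [0, 2.66], [-2.55, 2.55]. Speed limits (rad/s): [2.57, 2.57, 3.14, 3.14, 3.14, 3.14].

## Interface

Orientations are given as a rotation vector (axis times angle).
In Python, from workcell import read_state, read_camera, calibration, finish_job, look_for, cut_out, tip_of, nose_length gives the robot as it stands.
- The arm moves only by the tool step_arm, never from a script. Its argument "targets" is a list of rows, each a list of 3 entries, a list of its own where there are three numbers: the turn, a rotation vector about the tool's x, y, z in rad, then the shift along the tool's x, y, z in mm, then the finger opening in mm, from 0 to 85.4. In form: [[[ax, ay, az], [x, y, z], grip], ...]. A call has 1 to 5 rows; each row shifts and turns the commanded pose from where the row before left it, along the tool's axes as they then stand; what a row does not reach is not made up. A row lasts 1/12 s, in which the tool goes at most 41.7 mm and 7.16 degrees, less where a joint would pass 70% of its speed; a pose out of reach is approached as far as the arm can. A call with a gripper value outside its range is refused whole. The fingers move at their own pace and stop on an object; "grip_force" is the grip in N (left out, the last holds). Time passes only in rows, so rows that do not move let the fingers close. It gives the time, the measured TCP pose, the force, the opening and the grip force at its end, in the units of the state.
- read_state(): the state, without advancing time (a new reading comes with each control period).
- read_camera(name): name is "scene" or "top" or "wrist"; returns the picture (480x640x3 uint8, red, green, blue); there is no depth.
- calibration(name): a dict with "camera_matrix" (3x3 intrinsics, pixels), "R" (3x3) and "t" (3): a world point X has camera coordinates R X + t. Camera axes: x right, y down, z forward; pixel columns grow to the right and rows downward; lengths in m; the calibration is good to about 2 mm. A picture is of the moment at which its call begins: read the wrist's pose just before it. calibration takes no time and is no camera call; for the wrist camera it gives the pose at the moment of the call.
- finish_job(): hands the job in; it is judged then, once.
Trained networks look in the newest picture that a camera, given by its name, has taken for a name from the list of things; names that differ only in an ending like _2 or _b are one class to them, and where a whole thing is asked for, a point or a joint stands for the part that bears it (a point fixed in the world has none). Each returns a list of dicts, best first, with "score" (0 to 1); they miss things now and then, are a little off and sometimes report something else, mostly with a low value. They report only what shows in the picture. A call takes as long as a camera call.
- look_for(camera, query): "extent" ([left, top, right, bottom] in pixels, round what is visible of it).
- cut_out(camera, query): "region" (480x640 bool, what is visible of it) and "extent" ([left, top, right, bottom] in pixels, round what is visible of it).
- tip_of(camera, query): "at" ([row, column] in pixels: a listed point, or the origin of a listed thing).
The state is a dict: "time": time; "q": joint angles; "joint_vel": joint speeds; "joint_torque": joint torques, N m; "tool_pos": TCP position; "tcp_rot": TCP orientation; "wrist_force": force on the tool from outside, world axes, zero at the start; "torque": the same for the moment, N m; "width": opening from 0.0 (shut) to 1.0 (fully open); "grip_force": force on a finger pad.
Only numpy, scipy, OpenCV 4.12 (cv2) and the standard library are available. Lean on these libraries where they do the work, as an engineer would, in place of code of your own. Each camera call takes 0.05 s, during which the arm holds its last target. There are 200 camera calls.

## Task

Set the wooden holding jig for the next cross blank: roll its knurled thumb wheel under a fingertip until the closing jaw's pointer stands on the wide gauge mark. Then, with a fingertip behind the head of the blank that lies in front of the jaws, push it along the board so that its leg enters the slot and both its arms bear against the jaw ends. Move the jaw only by its wheel, do not pinch, ram or lift the blank, and leave the other things on and around the jig where they are.

Things in the scene. Friction and masses are not known exactly. Their poses are not given: they have to be found in the camera images.
- jig: Holding jig fixed to the table: plywood board, 15 mm thick, with two dark wooden jaws forming a slot for a blank's leg. Origin at table height on the slot's centre line. x: from the fixed jaw across to the moving jaw and the thumb wheel; y: along the slot, out of its mouth towards the waiting blank; z up. Board spans x -45 to 115, y -120 to 106 mm; its top, the bed, is at z = 15 mm.
- slot_mouth (a point): Middle of the slot's mouth at bed height, the jig's (0, -30, 15) mm, axes as the jig's. Both jaws run from here 60 mm to the jig's -y, inner mouth corners rounded to 6 mm. Fixed jaw: face at jig x = -14 mm, 22 mm thick, top at z = 45. Moving jaw: 26 mm thick, top at z = 50, see its own entry. Gap: 46 mm wide open, 28 mm with the pointer on the mark.
- jaw: The moving jaw, a dark wooden block 26 x 60 x 35 mm driven by the wheel's screw. Origin at bed height on its gripping face at the mouth end, axes as the jig's. It slides along the jig's x only, 3 mm for each radian of the wheel, from jig x = 32 mm (wide open) to 7 mm; x = 14 mm puts the pointer in the middle of the gauge mark. The screw holds it where it is left.
- wheel (a joint): Turning of the knurled thumb wheel (rad), 0 to 8.33; 0 is wide open, jaw travel = 3 mm x wheel, so 6.0 puts the pointer in the middle of the gauge mark. It grows, and the gap closes, as the top of the wheel moves towards the jig's -y; stroking towards +y opens the gap. It stays where it is left.
- wheel_top (a point): Topmost point of the steel thumb wheel, fixed to the jig at its (78, -60, 65) mm. Wheel 48 mm in diameter, 19 mm wide, axle along the jig's x, 41 mm above the table. Aluminium cheeks on both sides end 11 mm below its top. It turns with 2 N at the rim: a fingertip pressed on its top with about 5 N and drawn along y rolls it without slipping, 24 mm of stroke per radian.
- pointer_tip (a point): Tip of the small steel pointer at the tail end of the moving jaw, 18 mm above the table; it moves with the jaw along the jig's x.
- gauge_mark (a point): Centre of the gauge mark, a black line 4 mm wide (in the jig's x) across the bright scale plate at the tail end of the jig, at the jig's (26, -103.5, 17) mm; the only wide line, the others are fine ticks. Axes as the jig's.
- blank_center (a point): Centre of the sawn square-edged wooden cross blank on the jig's board, 10 mm above the bed. 101 x 56 x 20 mm, 36 g. Its y runs from the foot (-50 mm) to the head (+50), at first nearly along the jig's y, foot 8 to 22 mm from the slot's mouth. Leg and head 24 mm wide; arms at y = 5 to 24 mm: their shoulders (y = 5) meet the jaw ends when this point is at the jig's y = -35 mm.
- sample_cross: Finished, rounded palm cross, 67 x 117 x 25 mm, lying on the jig's board beside the blank on the wheel side; origin under its centre; a bystander to be left alone.
- spare_blank: Another sawn blank, 53 x 98 x 20 mm, on the table to the right of the jig; origin under its centre; a bystander to be left alone.
- spanner: Open-ended spanner, 173 mm long, flat on the table behind the jig; origin under its centre; a bystander to be left alone.
- pencil: Yellow pencil, 147 mm long, on the table left of the jig, along its edge; origin under its centre; a bystander to be left alone.
- glue_bottle: Standing glue bottle, 54 mm in diameter, 155 mm high, at the back left; origin under its centre; a bystander to be left alone.

How it is judged:
By the outcome, as a careful person would: the job done as asked, in the order asked, and still so for the second after the job is handed in, with the robot touching nothing.
It also fails if it takes over 56 s, if anything falls off the work surface, if the arm or the gripper's body presses on something with over 40 N, if the wrist force passes 120 N, or if a joint passes its speed limit or range.

## Working session

There is one attempt and no reset: what is moved stays moved. The work goes in short steps, Python scripts to look and compute and a tool call to move; the robot and the scene stay as the last step left them, time stands still between calls to the robot, and variables do not carry over. Pictures are saved under pics/ and viewed, at most 10 in all, crops included, and the job is handed in when it is done.

Besides the shell and the picture viewer there is one more tool, called as a command line: name --argument value ..., lists and objects as JSON in quotes. step_arm: Moves the arm, as the interface text tells. Its arguments: {"type":"object","properties":{"targets":{"type":"array","items":{"type":"array"}},"grip_force":{"type":"number"}},"required":["targets"]}

```bash
mkdir -p pics; cat > h.py <<'E'
import numpy as np, cv2
from scipy.spatial.transform import Rotation as Rn
from workcell import *
def ray(cam,rc,z,cal=None):
    c=cal or calibration(cam); K=np.array(c["camera_matrix"]);R=np.array(c["R"]);t=np.array(c["t"])
    d=R.T@np.linalg.inv(K)@np.array([rc[1],rc[0],1.]); o=-R.T@t
    return o+d*(z-o[2])/d[2]
def proj(cam,X):
    c=calibration(cam); p=np.array(c["camera_matrix"])@(np.array(c["R"])@np.asarray(X)+np.array(c["t"])); return p[:2]/p[2]
def save(cam,name):
    im=read_camera(cam); cv2.imwrite(f"pics/{name}.png",im[:,:,::-1]); return im
E
python3 - <<'E'
from h import *
s=read_state(); print(s["time"],s["tool_pos"],s["tcp_rot"],nose_length,s["wrist_force"])
zz={"jig":0,"slot_mouth":.015,"jaw":.015,"wheel_top":.065,"pointer_tip":.018,"gauge_mark":.017,"blank_center":.025}
for cam in ("top","scene"):
    save(cam,cam+"0")
    for n,z in zz.items():
        r=tip_of(cam,n)
        for a in r[:2]: print(cam,n,round(a["score"],2),np.round(a["at"]),np.round(ray(cam,a["at"],z)*1000,1))
E
```

```text
0.0 [ 0.20242085 -0.6433248   0.30251768] [-3.10290858e+00 -4.76569555e-01  4.22812775e-04] 0.0726 [-0.23078406 -0.09188318  0.51316449]
top jig 0.8 [283. 301.] [515.9 -17.8   0. ]
top slot_mouth 0.68 [280. 311.] [521.5 -38.8  15. ]
top jaw 0.6 [272. 313.] [536.5 -43.4  15. ]
top wheel_top 0.57 [239. 327.] [598.5 -70.7  65. ]
top pointer_tip 0.57 [264. 344.] [ 554.8 -107.9   18. ]
top gauge_mark 0.76 [266. 348.] [ 549.9 -116.5   17. ]
top blank_center 0.62 [282. 284.] [515.7  17.7  25. ]
top blank_center 0.26 [284. 299.] [511.2 -13.8  25. ]
scene jig 0.84 [298. 368.] [507.6  -5.7   0. ]
scene slot_mouth 0.9 [279. 371.] [516.9 -42.4  15. ]
scene jaw 0.82 [275. 358.] [542.5 -41.2  15. ]
scene wheel_top 0.71 [241. 340.] [591.6 -63.5  65. ]
scene pointer_tip 0.76 [252. 368.] [ 552.6 -117.2   18. ]
scene gauge_mark 0.91 [251. 368.] [ 552.7 -121.1   17. ]
scene gauge_mark 0.21 [281. 374.] [508.4 -36.2  17. ]
scene blank_center 0.71 [291. 361.] [515.3  11.2  25. ]
```

View pics/top0.png

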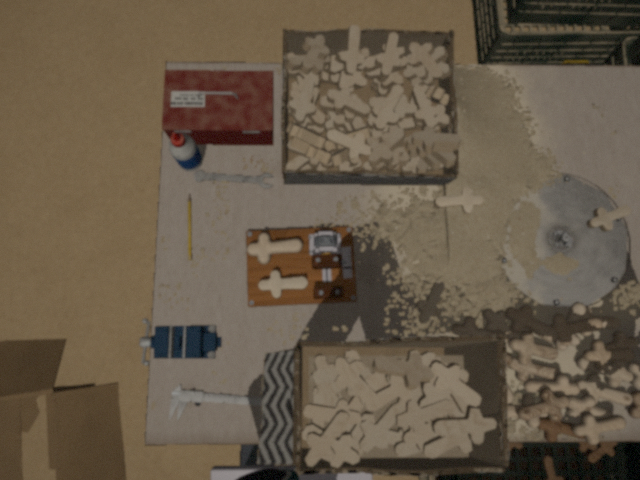

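View pics/scene0.png

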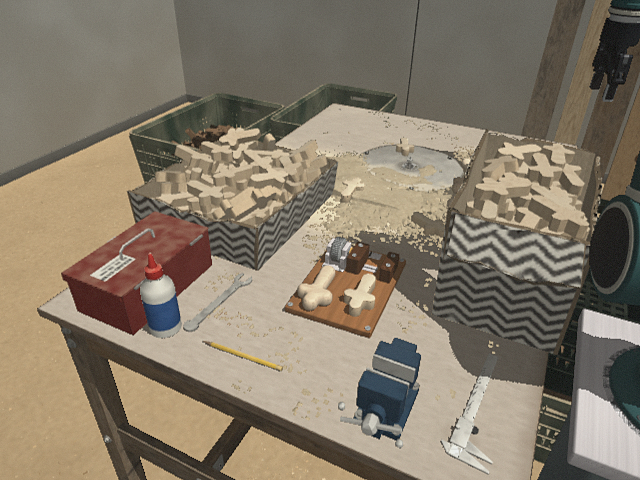

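The jig sits at about (0.515, -0.012) m. Its axes are close to world axes (yaw about +2°), and +y points left in the top view (the board spans pixels 247–357, 226–306). The blank and the sample cross lie on the left, the jaws and wheel on the right. A tall box stands to the front right, so I'll lift first and then fly over.

step_arm --targets '[[[0,0,0.0875],[0,0,-33],0],[[0,0,0.0875],[0,0,-33],0],[[0,0,0.0875],[0,0,-33],0],[[0,0,0],[25,-30,0],0],[[0,0,0],[25,-30,0],0]]' --grip_force 30

```text
time: 1.22
tool_pos: [0.2497, -0.5834, 0.4067]
tcp_rot: [3.134, 0.06, 0.004]
wrist_force: [0.9, 0.0, -0.1]
width: 0.298
grip_force: 0.0
```

step_arm --targets '[[[0,0,0],[25,-33,0],0],[[0,0,0],[25,-33,0],0],[[0,0,0],[25,-33,0],0],[[0,0,0],[25,-33,0],0],[[0,0,0],[25,-33,0],0]]'

```text
time: 1.63
tool_pos: [0.3685, -0.4099, 0.4031]
tcp_rot: [3.14, 0.066, 0.001]
wrist_force: [1.3, -0.3, 0.1]
width: -0.001
grip_force: 0.0
```

step_arm --targets '[[[0,0,0],[20,-36,0],0],[[0,0,0],[20,-36,0],0],[[0,0,0],[20,-36,0],0],[[0,0,0],[20,-36,0],0],[[0,0,0],[20,-36,0],0]]'

```text
time: 2.05
tool_pos: [0.4606, -0.2257, 0.4033]
tcp_rot: [3.14, 0.066, 0.001]
wrist_force: [1.1, -0.7, -0.1]
width: 0.001
grip_force: 0.0
```

step_arm --targets '[[[0,0,0],[20,-36,0],0],[[0,0,0],[20,-36,0],0],[[0,0,0],[20,-36,0],0],[[0,0,0],[20,-36,20],0],[[0,0,0],[0,0,20],0]]'

```text
time: 2.47
tool_pos: [0.5355, -0.0782, 0.3665]
tcp_rot: [-3.138, -0.075, -0.01]
wrist_force: [-1.0, -0.0, 0.6]
width: 0.001
grip_force: 0.0
```

```bash
python3 - <<'E'
from h import *
s=read_state(); print(s["time"],s["tool_pos"],Rn.from_rotvec(s["tcp_rot"]).as_matrix().round(3),nose_length,s["width"],s["wrist_force"])
save("wrist","w1"); c=calibration("wrist"); print(-np.array(c["R"]).T@np.array(c["t"]))
for n,z in {"jig":0,"slot_mouth":.015,"jaw":.015,"wheel_top":.065,"pointer_tip":.018,"gauge_mark":.017,"blank_center":.025}.items():
    for a in tip_of("wrist",n)[:1]: print(n,round(a["score"],2),np.round(a["at"]),np.round(ray("wrist",a["at"],z,c)*1000,1))
E
```

```text
2.4667 [ 0.53548744 -0.07816755  0.36649317] [[ 0.999  0.048  0.006]
 [ 0.048 -0.999  0.002]
 [ 0.006 -0.002 -1.   ]] 0.0726 0.0013067973982188229 [-0.96699897 -0.03392219  0.57771714]
[ 0.60531251 -0.07698935  0.42943902]
jig 0.57 [202. 256.] [509.  -11.8   0. ]
slot_mouth 0.82 [205. 284.] [510.1 -46.8  15. ]
jaw 0.67 [187. 282.] [530.9 -43.   15. ]
wheel_top 0.61 [136. 306.] [589.8 -69.7  65. ]
pointer_tip 0.82 [174. 348.] [ 549.5 -115.7   18. ]
gauge_mark 0.6 [186. 348.] [ 536.4 -117.1   17. ]
blank_center 0.8 [212. 229.] [501.5  14.5  25. ]
```

View pics/w1.png

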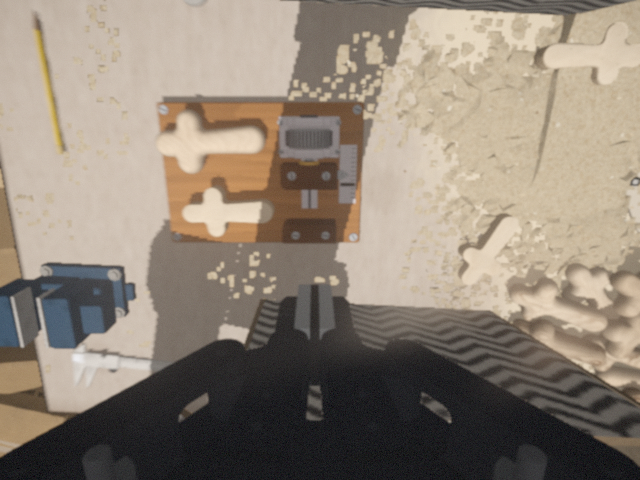

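The wrist view shows the board with corners near (158,102), (364,102), (360,243) and (170,243). The wheel is at (310,137), the mark plate at (348,175) and the blank at (228,212). I'll fit the jig pose next.

```bash
cat > fit.py <<'E'
from h import *
from scipy.optimize import least_squares
def quad(im):
    hsv=cv2.cvtColor(im,cv2.COLOR_RGB2HSV)
    m=((hsv[...,0]<16)&(hsv[...,1]>110)&(hsv[...,2]>50)).astype(np.uint8)
    m=cv2.morphologyEx(m,cv2.MORPH_CLOSE,np.ones((9,9)));m=cv2.morphologyEx(m,cv2.MORPH_OPEN,np.ones((7,7)))
    cs,_=cv2.findContours(m,cv2.RETR_EXTERNAL,cv2.CHAIN_APPROX_NONE)
    c=max(cs,key=cv2.contourArea);h=cv2.convexHull(c)
    return cv2.approxPolyDP(h,0.03*cv2.arcLength(h,True),True)[:,0]
E
python3 - <<'E'
from fit import *
c=calibration("wrist")
im=cv2.imread("pics/w1.png")[:,:,::-1].copy()
for nm,cc in (("w1","wrist"),("top0","top")):
    q=quad(cv2.imread(f"pics/{nm}.png")[:,:,::-1].copy()); print(q.tolist())
    W=np.array([ray(cc,(p[1],p[0]),.015)[:2] for p in q])*1000; print(W.round(1).tolist())
    J=np.array([[-45,-120],[115,-120],[115,106],[-45,106]])
    # match each W to corner by sign
    ctr=W.mean(0); Jm=np.array([J[np.argmax(((J-[35,-7])/[80,113]*np.sign(w-ctr)).sum(1))] for w in W])
    f=lambda p:((Rn.from_euler('z',p[2]).as_matrix()[:2,:2]@Jm.T).T+p[:2]-W).ravel()
    r=least_squares(f,[510,-10,0],x_scale=[1,1,.01],loss='soft_l1'); print(r.x[:2],np.degrees(r.x[2]),f(r.x).round(1))
big=cv2.resize(im[90:255,145:375],None,fx=3.4,fy=3.4,interpolation=cv2.INTER_CUBIC); cv2.imwrite("pics/w1c.png",big[:,:,::-1])
E
```

```text
[[361, 115], [348, 240], [172, 230], [193, 103]]
[[614.5, -132.6], [472.5, -128.2], [476.5, 80.2], [619.3, 47.9]]
[511.19935058 -21.10568015] -4.900385081266108 [  1.  -17.8 -16.4  -8.7  -1.    8.1  15.5  26.8]
[[0, 342], [60, 341], [112, 387], [122, 479], [0, 454]]
[[395.2, 585.1], [397.0, 466.2], [307.4, 356.0], [136.7, 324.4], [183.4, 561.2]]
[219.36573476 448.22461335] -11.788207849149527 [-41.6 -56.7 -43.5  62.3   0.  -48.7  14.1  15.5  13.6   0. ]
```

View pics/w1c.png

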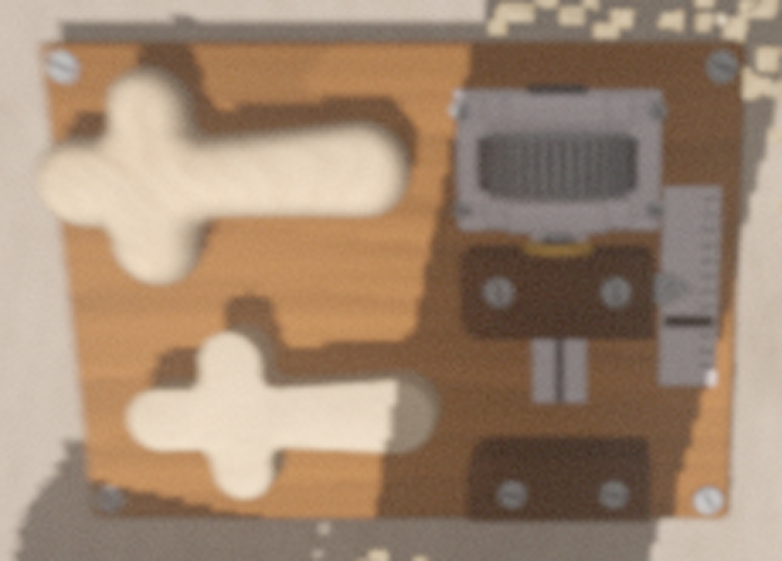

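```bash
python3 - <<'E'
from fit import *
P=lambda x,y:((y+.5)/3.4-.5+90,(x+.5)/3.4-.5+145)  # row,col
J=np.array([[115,106],[115,-120],[-45,-120],[-45,106]])
W=np.array([ray("wrist",P(*p),.015)[:2] for p in [(40,43),(743,42),(727,516),(92,516)]])*1000
# extra: gauge mark, wheel
J=np.vstack([J,[26,-103.5],]);W=np.vstack([W,ray("wrist",P(688,321),.017)[:2]*1000])
f=lambda p:((Rn.from_euler('z',p[2]).as_matrix()[:2,:2]@J.T).T+p[:2]-W).ravel()
r=least_squares(f,[510,-10,0],x_scale=[1,1,.01],loss='soft_l1');p=r.x;print(p[:2],np.degrees(p[2]),f(p).round(1))
R=Rn.from_euler('z',p[2]).as_matrix()[:2,:2]; np.save("jig.npy",p)
tj=lambda w:(R.T@(w[:2]*1000-p[:2])).round(1)
for n,q,z in [("wheel",(557,167),.065),("pointer",(690,288),.018),("jawmouthcorner top",(462,337),.05),("jaw tail",(655,337),.05),("fixed face mouth",(470,440),.045),("head end",(127,415),.035),("foot end",(437,412),.035),("head -x",(150,450),.035),("foot -x side",(385,450),.035),("foot +x",(400,377),.035),("head+x",(150,390),.035),("arm+x",(232,330),.035),("arm-x",(245,500),.035)]:
    w=ray("wrist",P(*q),z); print(n,(w*1000).round(1),tj(w))
print("wheeltop world",R@[78,-60]+p[:2])
E
```

```text
[509.34102276 -20.285641  ] 2.411023956863246 [ 1.3  3.6  1.5 -1.4 -1.9 -1.3 -2.3  2.2  0.2 -0.3]
wheel [589.5 -77.5  65. ] [ 77.6 -60.6]
pointer [ 550.6 -122.2   18. ] [  36.9 -103.5]
jawmouthcorner top [536.9 -50.   50. ] [ 26.3 -30.8]
jaw tail [ 539.3 -109.3   50. ] [ 26.2 -90.2]
fixed face mouth [503.  -52.6  45. ] [ -7.7 -32. ]
head end [504.2  60.   35. ] [-1.8 80.4]
foot end [509.3 -40.9  35. ] [ -0.9 -20.6]
head -x [492.7  53.1  35. ] [-13.6  74.1]
foot -x side [495.8 -24.   35. ] [-13.7  -3.1]
foot +x [520.4 -28.9  35. ] [10.7 -9.1]
head+x [512.8  52.   35. ] [ 6.5 72.1]
arm+x [533.5  24.7  35. ] [26.  43.9]
arm-x [476.7  22.6  35. ] [-30.8  44.2]
wheeltop world [589.79604693 -76.95123097]
```

The fit agrees to 1–2 mm. The wheel top is at world (589.8, -77.0) and the pointer at jig x ≈ 37, so the wheel stands near 2 rad and needs about 4 more. Next I'll approach above the wheel.

step_arm --targets '[[[0,0,0],[27,-5,35],0],[[0,0,0],[27,-5,35],0],[[0,0,0],[0,0,40],0],[[0,0,0],[0,0,40],0],[[0,0,0],[0,0,35],0]]'

```text
time: 3.28
tool_pos: [0.5828, -0.0732, 0.1829]
tcp_rot: [3.141, 0.064, 0.001]
wrist_force: [0.4, -0.0, -0.9]
width: 0.001
grip_force: 0.0
```

step_arm --targets '[[[0,0,0],[0,0,0],0],[[0,0,0],[0,0,0],0],[[0,0,0],[0,0,0],0]]'

```text
time: 3.53
tool_pos: [0.584, -0.0731, 0.1868]
tcp_rot: [3.14, 0.065, 0.006]
wrist_force: [-0.1, 0.6, 1.6]
width: -0.002
grip_force: 0.0
```

```bash
cat > st.py <<'E'
from h import *
p=np.load("jig.npy");R=Rn.from_euler('z',p[2]).as_matrix()[:2,:2]
s=read_state();M=Rn.from_rotvec(s["tcp_rot"]).as_matrix();tip=s["tool_pos"]+M[:,2]*nose_length
print("t",round(s["time"],2),"tip jig",(R.T@(tip[:2]*1000-p[:2])).round(1),"tip z",(tip[2]*1000).round(1),"F",np.round(s["wrist_force"],1)); print(M.round(4).tolist())
E
python3 st.py
```

```text
t 3.53 tip jig [ 72.6 -55.9] tip z 114.2 F [-0.1  0.6  1.6]
[[0.9991, 0.0412, 0.0035], [0.0412, -0.9992, -0.0006], [0.0035, 0.0007, -1.0]]
```

step_arm --targets '[[[0,0,0],[5.4,-7.5,22],0],[[0,0,0],[0,0,21],0],[[0,0,0],[0,0,0],0],[[0,0,0],[0,0,0],0]]'

```text
time: 3.87
tool_pos: [0.5886, -0.0648, 0.1434]
tcp_rot: [3.14, 0.066, 0.004]
wrist_force: [0.6, -0.8, 0.4]
width: 0.003
grip_force: 0.0
```

```bash
python3 st.py
```

```text
t 3.87 tip jig [ 77.5 -47.9] tip z 70.8 F [ 0.6 -0.8  0.4]
[[0.9991, 0.0422, 0.0023], [0.0422, -0.9991, -0.0004], [0.0023, 0.0005, -1.0]]
```

step_arm --targets '[[[0,0,0],[0,6,4],0],[[0,0,0],[0,0,1.8],0],[[0,0,0],[0,0,0],0],[[0,0,0],[0,0,0],0]]'

```text
time: 4.2
tool_pos: [0.5895, -0.0714, 0.1375]
tcp_rot: [3.14, 0.066, 0.007]
wrist_force: [1.5, -1.1, 5.2]
width: 0.002
grip_force: 2.6
```

step_arm --targets '[[[0,0,0],[0,0,1],0],[[0,0,0],[0,0,0],0],[[0,0,0],[0,0,0],0]]'

```text
time: 4.45
tool_pos: [0.5896, -0.0712, 0.1374]
tcp_rot: [3.139, 0.067, 0.006]
wrist_force: [-0.6, -1.2, 11.4]
width: -0.001
grip_force: 5.6
```

step_arm --targets '[[[0,0,0],[0,4,0],0],[[0,0,0],[0,4,0],0],[[0,0,0],[0,4,0],0],[[0,0,0],[0,4,0],0],[[0,0,0],[0,2,0.3],0]]'

```text
time: 4.87
tool_pos: [0.5883, -0.0887, 0.1339]
tcp_rot: [-3.141, -0.066, 0.001]
wrist_force: [0.3, 0.4, -0.0]
width: 0.004
grip_force: 0.0
```

```bash
python3 st.py; python3 - <<'E'
from h import *
im=save("wrist","w2"); c=calibration("wrist")
p=np.load("jig.npy");R=Rn.from_euler('z',p[2]).as_matrix()[:2,:2]
for n,z in (("pointer_tip",.018),("gauge_mark",.017),("jaw",.015)):
    for a in tip_of("wrist",n)[:1]:
        print(n,a["score"],np.round(a["at"]),R.T@(ray("wrist",a["at"],z,c)[:2]*1000-p[:2]))
E
```

```text
t 4.87 tip jig [ 76.  -71.7] tip z 61.3 F [ 0.3  0.4 -0. ]
[[0.9991, 0.0421, -0.0006], [0.0421, -0.9991, 0.0001], [-0.0006, -0.0001, -1.0]]
pointer_tip 0.65 [320. 355.] [ 41.54787746 -94.82965099]
gauge_mark 0.76 [336. 353.] [ 30.92014255 -94.36255406]
jaw 0.6 [339. 232.] [ 27.43081854 -24.21872622]
```

View pics/w2.png

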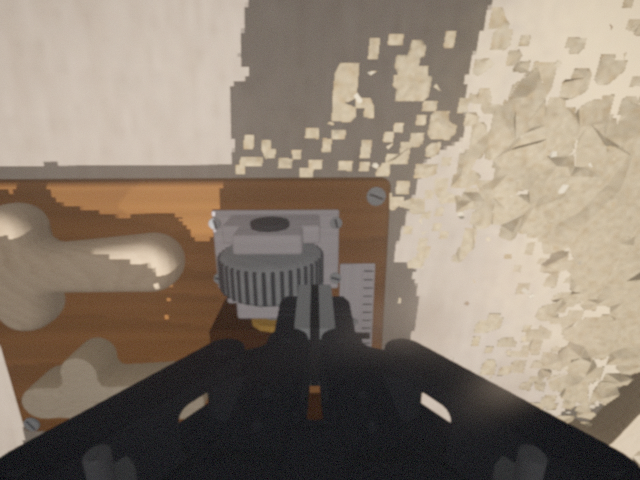

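```bash
python3 - <<'E'
from h import *
p=np.load("jig.npy");R=Rn.from_euler('z',p[2]).as_matrix()[:2,:2]
def pj(x,y,z): return proj("wrist",np.r_[R@[x,y]+p[:2],z]/1000).round(0)
print("corner(388,180)",pj(115,-120,15)); print("wheel top",pj(78,-60,65),"axle near",pj(68.5,-60,41),pj(68.5,-36,41),pj(68.5,-84,41),"far",pj(87.5,-60,41),pj(87.5,-36,41),pj(87.5,-84,41))
s=read_state();print("tip",proj("wrist",s["tool_pos"]+Rn.from_rotvec(s["tcp_rot"]).as_matrix()[:,2]*nose_length))
c=calibration("wrist");print(np.array(c["camera_matrix"]).round(0).tolist(),(-np.array(c["R"]).T@np.array(c["t"])).round(3),np.array(c["R"]).round(2).tolist())
for pt,z in (((180,388),.015),((185,316),.015)):
    print(R.T@(ray("wrist",pt,z)[:2]*1000-p[:2]))
E
```

```text
corner(388,180) [409. 190.]
wheel top [286. 301.] axle near [290. 295.] [240. 295.] [340. 295.] far [289. 258.] [238. 258.] [341. 258.]
tip [313.58793483 300.93897944]
[[371.0, 0.0, 314.0], [0.0, 371.0, 235.0], [0.0, 0.0, 1.0]] [ 0.661 -0.086  0.203] [[0.04, -1.0, -0.0], [-0.95, -0.04, 0.29], [-0.29, -0.01, -0.96]]
[ 119.926677   -108.94397462]
[117.35917239 -72.50211304]
```

Projecting my fit shows it is off by about (5, 11) mm: the w1 picture was taken while the arm was still settling. I'll lift off, let the arm come to rest and re-measure.

step_arm --targets '[[[0,0,0],[0,0,-35],0],[[0,0,0],[-25,-10,-40],0],[[0,0,0],[-30,-20,-30],0],[[0,0,0],[-25,-20,-30],0],[[0,0,0],[0,0,-30],0]]'

```text
time: 5.48
tool_pos: [0.5095, -0.0436, 0.2878]
tcp_rot: [-3.138, -0.068, 0.011]
wrist_force: [0.2, -0.2, -0.6]
width: -0.003
grip_force: 0.0
```

step_arm --targets '[[[0,0,0],[0,0,0],0],[[0,0,0],[0,0,0],0],[[0,0,0],[0,0,0],0],[[0,0,0],[0,0,0],0],[[0,0,0],[0,0,0],0]]'

```text
time: 5.9
tool_pos: [0.5141, -0.0461, 0.2868]
tcp_rot: [-3.14, -0.066, 0.005]
wrist_force: [-0.4, -0.2, -0.9]
width: 0.002
grip_force: 0.0
```

```bash
python3 - <<'E'
from h import *
import json
c=calibration("wrist"); im=save("wrist","w3")
json.dump({k:np.array(c[k]).tolist() for k in c},open("c3.json","w"))
print(read_state()["tool_pos"])
x0,x1,y0,y1=100,420,30,270
cv2.imwrite("pics/w3c.png",cv2.resize(im[y0:y1,x0:x1],None,fx=2.5,fy=2.5,interpolation=cv2.INTER_CUBIC)[:,:,::-1])
E
```

```text
[ 0.51418143 -0.04620345  0.28687412]
```

View pics/w3c.png

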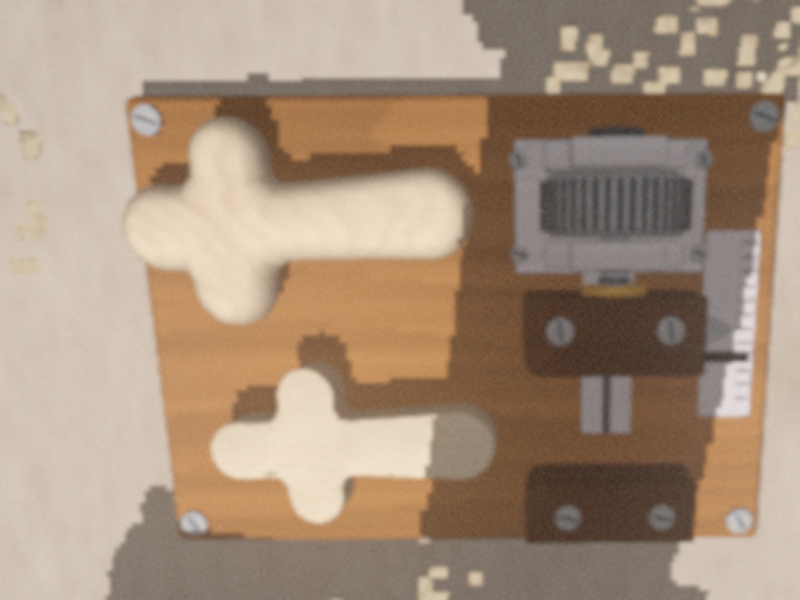

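```bash
python3 - <<'E'
from h import *
import json
from scipy.optimize import least_squares
c=json.load(open("c3.json"))
P=lambda x,y:((y+.5)/2.5-.5+30,(x+.5)/2.5-.5+100)
g=lambda q,z:ray("wrist",P(*q),z,c)[:2]*1000
J=np.array([[115,106],[115,-120],[-45,-120],[-45,106],[26,-103.5],[78,-60]])
W=np.array([g(q,.015) for q in [(128,98),(784,95),(757,538),(178,538)]]+[g((726,356),.017),g((616,205),.065)])
f=lambda p:((Rn.from_euler('z',p[2]).as_matrix()[:2,:2]@J.T).T+p[:2]-W).ravel()
r=least_squares(f,[510,-10,0],x_scale=[1,1,.01],loss='soft_l1');p=r.x;print(p[:2],np.degrees(p[2]),f(p).round(1).tolist())
R=Rn.from_euler('z',p[2]).as_matrix()[:2,:2]; np.save("jig.npy",p)
for n,q,z in [("wheel",(616,205),.065),("pointer",(722,327),.018),("jaw mouth face",(524,374),.05),("head",(212,452),.035),("foot",(495,443),.035),("arm+x",(305,368),.035),("arm-x",(320,522),.035),("foot+x",(420,407),.035),("foot-x",(420,479),.03),("head+x",(240,422),.035),("head-x",(240,480),.03)]:
    w=g(q,z); print(n,w.round(1),(R.T@(w-p[:2])).round(1))
# check with w2 corner pose is unavailable; check against top cam
for n,j in (("wheel top",(78,-60,65)),("mouth",(0,-30,15)),("c1",(115,106,15)),("c2",(115,-120,15)),("c3",(-45,-120,15)),("c4",(-45,106,15))):
    X=np.r_[R@j[:2]+p[:2],j[2]]/1000; print(n,X.round(4),"top px",proj("top",X).round(0),"scene",proj("scene",X).round(0))
E
python3 st.py
```

```text
[513.12274786 -11.77843828] 2.867891641011877 [0.6, 3.4, 1.5, -1.0, -0.6, -0.3, -2.3, 1.0, -0.2, 0.1, 0.3, -1.2]
wheel [593.7 -66.6] [ 77.7 -58.8]
pointer [ 554.9 -111.2] [  36.7 -101.4]
jaw mouth face [539.9 -41.1] [ 25.3 -30.6]
head [505.2  68.6] [-3.9 80.7]
foot [512.8 -31.7] [ -1.4 -19.9]
arm+x [536.4  34.7] [25.6 45.2]
arm-x [480.7  31. ] [-30.3  44.3]
foot+x [524.5  -5.1] [11.7  6.1]
foot-x [497.   -4.6] [-15.7   7.9]
head+x [516.5  58.1] [ 6.8 69.6]
head-x [493.9  60.8] [-15.6  73.4]
wheel top [ 0.594  -0.0678  0.065 ] top px [326. 241.] scene [340. 240.]
mouth [ 0.5146 -0.0417  0.015 ] top px [312. 283.] scene [372. 279.]
c1 [0.6227 0.0998 0.015 ] top px [245. 232.] scene [285. 307.]
c2 [ 0.634  -0.1259  0.015 ] top px [352. 227.] scene [333. 241.]
c3 [ 0.4742 -0.1339  0.015 ] top px [357. 303.] scene [407. 259.]
c4 [0.4629 0.0918 0.015 ] top px [247. 308.] scene [372. 334.]
t 5.95 tip jig [ -0.9 -34.4] tip z 214.3 F [ 0.4 -0.5  0. ]
[[0.9991, 0.042, -0.0034], [0.042, -0.9991, 0.0005], [-0.0033, -0.0006, -1.0]]
```

The fit is now consistent with the top and scene cameras. The pointer is at jig x 36.7, so about 3.6 rad (86 mm of stroke) is still needed. I'll go above the wheel at u = +8.

step_arm --targets '[[[0,0,0],[39,9,0],0],[[0,0,0],[40,8,10],0],[[0,0,0],[0,0,40],0],[[0,0,0],[0,0,40],0],[[0,0,0],[0,0,40],0]]'

```text
time: 6.37
tool_pos: [0.5949, -0.0601, 0.1567]
tcp_rot: [3.141, 0.066, 0.0]
wrist_force: [0.5, 0.1, -0.5]
width: -0.0
grip_force: 0.0
```

step_arm --targets '[[[0,0,0],[0,0,10],0],[[0,0,0],[0,0,0],0],[[0,0,0],[0,0,0],0],[[0,0,0],[0,0,0],0]]'

```text
time: 6.7
tool_pos: [0.596, -0.06, 0.1514]
tcp_rot: [3.14, 0.066, 0.006]
wrist_force: [-0.4, -0.2, 0.4]
width: -0.008
grip_force: 0.0
```

```bash
python3 st.py
```

```text
t 6.7 tip jig [ 80.6 -52.4] tip z 78.8 F [-0.4 -0.2  0.4]
[[0.9991, 0.0422, 0.0041], [0.0422, -0.9991, -0.0006], [0.0041, 0.0007, -1.0]]
```

step_arm --targets '[[[0,0,0],[-2.5,0,13],0],[[0,0,0],[0,0,1.9],0],[[0,0,0],[0,0,0],0],[[0,0,0],[0,0,0],0]]'

```text
time: 7.03
tool_pos: [0.5942, -0.06, 0.1374]
tcp_rot: [3.14, 0.066, 0.011]
wrist_force: [0.9, 1.3, 6.5]
width: -0.003
grip_force: 3.2
```

step_arm --targets '[[[0,0,0],[0,4,0],0],[[0,0,0],[0,4,0],0],[[0,0,0],[0,4,0],0],[[0,0,0],[0,4,0],0],[[0,0,0],[0,0,0],0]]'

```text
time: 7.45
tool_pos: [0.5949, -0.0764, 0.1373]
tcp_rot: [3.14, 0.066, 0.012]
wrist_force: [1.1, -0.5, 6.7]
width: -0.001
grip_force: 3.1
```

```bash
python3 st.py
```

```text
t 7.45 tip jig [ 79.  -68.7] tip z 64.7 F [ 1.1 -0.5  6.7]
[[0.9991, 0.0418, 0.0074], [0.0418, -0.9991, -0.0008], [0.0074, 0.0011, -1.0]]
```

step_arm --targets '[[[0,0,0],[0,0,-6],0],[[0,0,0],[0,-17.5,0],0],[[0,0,0],[0,0,6],0],[[0,0,0],[0,0,0],0],[[0,0,0],[0,3.5,0],0]]'

```text
time: 7.87
tool_pos: [0.5931, -0.0604, 0.137]
tcp_rot: [-3.139, -0.068, -0.006]
wrist_force: [-3.9, 4.4, 16.7]
width: 0.001
grip_force: 8.7
```

step_arm --targets '[[[0,0,0],[0,3.5,0],0],[[0,0,0],[0,3.5,0],0],[[0,0,0],[0,3.5,0],0],[[0,0,0],[0,3.5,0],0],[[0,0,0],[0,0,0],0]]'

```text
time: 8.28
tool_pos: [0.5938, -0.0767, 0.1371]
tcp_rot: [3.14, 0.067, 0.007]
wrist_force: [-2.9, 0.4, 12.6]
width: 0.002
grip_force: 6.4
```

step_arm --targets '[[[0,0,0],[0,0,-6],0],[[0,0,0],[0,-17.5,0],0],[[0,0,0],[0,0,6],0],[[0,0,0],[0,0,0],0],[[0,0,0],[0,3.5,0],0]]'

```text
time: 8.7
tool_pos: [0.5928, -0.0603, 0.137]
tcp_rot: [-3.139, -0.068, -0.004]
wrist_force: [-5.5, 4.9, 21.7]
width: 0.0
grip_force: 10.7
```

step_arm --targets '[[[0,0,0],[0,3.5,0],0],[[0,0,0],[0,3.5,0],0],[[0,0,0],[0,3.5,0],0],[[0,0,0],[0,3.5,0],0],[[0,0,0],[0,0,0],0]]'

```text
time: 9.12
tool_pos: [0.5936, -0.0769, 0.137]
tcp_rot: [3.139, 0.067, 0.005]
wrist_force: [-3.3, -1.0, 15.7]
width: -0.004
grip_force: 8.0
```

```bash
python3 st.py; python3 - <<'E'
from h import *
p=np.load("jig.npy");R=Rn.from_euler('z',p[2]).as_matrix()[:2,:2]
for cam in ("scene","wrist"):
    c=calibration(cam); im=save(cam,cam+"5")
    for n,z in (("pointer_tip",.018),("gauge_mark",.017),("jaw",.015)):
        for a in tip_of(cam,n)[:1]:
            print(cam,n,round(a["score"],2),np.round(a["at"]),(R.T@(ray(cam,a["at"],z,c)[:2]*1000-p[:2])).round(1))
E
```

```text
t 9.12 tip jig [ 77.3 -69.2] tip z 64.4 F [-3.3 -1.  15.7]
[[0.9991, 0.0429, 0.0033], [0.0429, -0.9991, -0.0014], [0.0033, 0.0015, -1.0]]
scene pointer_tip 0.95 [253. 370.] [  28.7 -105.1]
scene gauge_mark 0.97 [253. 369.] [  30.7 -105.4]
scene jaw 0.69 [274. 363.] [ 20.3 -38. ]
wrist pointer_tip 0.88 [337. 373.] [  30.1 -103.3]
wrist gauge_mark 0.94 [343. 373.] [  25.5 -103.8]
wrist jaw 0.94 [354. 248.] [ 17.2 -29.7]
```

step_arm --targets '[[[0,0,0],[0,0,-6],0],[[0,0,0],[0,-17.5,0],0],[[0,0,0],[0,0,5],0],[[0,0,0],[0,0,0],0],[[0,0,0],[0,3.5,0],0]]'

```text
time: 9.93
tool_pos: [0.5924, -0.0604, 0.137]
tcp_rot: [-3.139, -0.068, -0.002]
wrist_force: [-4.9, 5.0, 18.5]
width: -0.002
grip_force: 9.6
```

step_arm --targets '[[[0,0,0],[0,3.5,0],0],[[0,0,0],[0,3.5,0],0],[[0,0,0],[0,3.5,0],0],[[0,0,0],[0,3.5,0],0],[[0,0,0],[0,0,0],0]]'

```text
time: 10.35
tool_pos: [0.5932, -0.0768, 0.137]
tcp_rot: [3.14, 0.068, 0.003]
wrist_force: [-3.0, -0.8, 14.5]
width: -0.001
grip_force: 7.1
```

step_arm --targets '[[[0,0,0],[0,0,-6],0],[[0,0,0],[0,-17.5,0],0],[[0,0,0],[0,0,6],0],[[0,0,0],[0,0,0],0],[[0,0,0],[0,3,0],0]]'

```text
time: 10.77
tool_pos: [0.5923, -0.0599, 0.1369]
tcp_rot: [-3.139, -0.068, -0.002]
wrist_force: [-4.7, 5.9, 19.7]
width: -0.0
grip_force: 10.1
```

step_arm --targets '[[[0,0,0],[0,3,0],0],[[0,0,0],[0,3,0],0],[[0,0,0],[0,3,0],0],[[0,0,0],[0,0,0],0],[[0,0,0],[0,0,0],0]]'

```text
time: 11.18
tool_pos: [0.5929, -0.071, 0.1373]
tcp_rot: [3.14, 0.068, 0.003]
wrist_force: [-4.7, 0.1, 17.3]
width: -0.001
grip_force: 8.8
```

```bash
python3 st.py; python3 - <<'E'
from h import *
p=np.load("jig.npy");R=Rn.from_euler('z',p[2]).as_matrix()[:2,:2]
for cam in ("wrist",):
    c=calibration(cam); im=save(cam,cam+"6")
    for n,z in (("pointer_tip",.018),("gauge_mark",.017),("jaw",.015)):
        for a in tip_of(cam,n)[:1]:
            print(cam,n,round(a["score"],2),np.round(a["at"]),(R.T@(ray(cam,a["at"],z,c)[:2]*1000-p[:2])).round(1))
    cv2.imwrite("pics/w6c.png",cv2.resize(im[250:400,200:440],None,fx=3.3,fy=3.3,interpolation=cv2.INTER_CUBIC)[:,:,::-1])
E
```

```text
t 11.18 tip jig [ 76.8 -63.2] tip z 64.7 F [-4.7  0.1 17.3]
[[0.9991, 0.0432, 0.0017], [0.0432, -0.9991, -0.0007], [0.0016, 0.0008, -1.0]]
wrist pointer_tip 0.81 [344. 383.] [  24.8 -103.5]
wrist jaw 0.91 [361. 260.] [ 11.3 -30.4]
```

View pics/w6c.png

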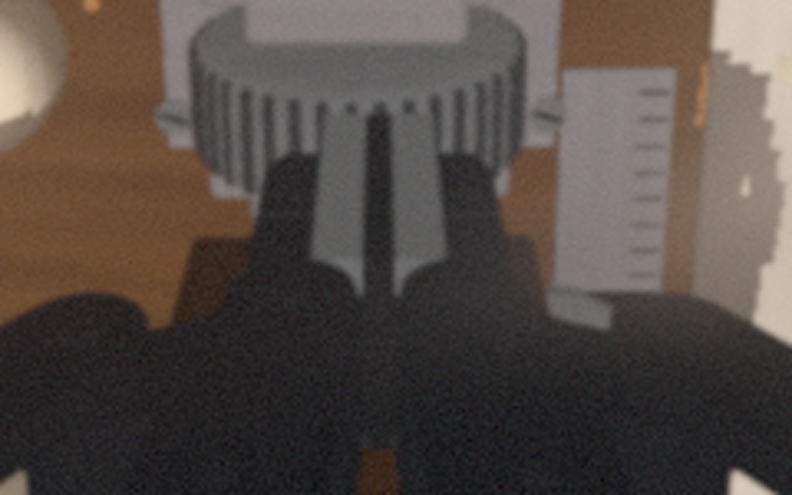

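The pointer (crop 580,310) is close to the mark but half hidden by the gripper. I'll lift for a clear view.

step_arm --targets '[[[0,0,0],[0,0,-30],0],[[0,0,0],[-25,0,-33],0],[[0,0,0],[-30,0,-28],0],[[0,0,0],[-20,0,0],0],[[0,0,0],[0,0,0],0]]'

```text
time: 11.8
tool_pos: [0.5144, -0.0739, 0.2264]
tcp_rot: [3.14, 0.067, -0.001]
wrist_force: [0.2, 0.8, -0.7]
width: 0.0
grip_force: 0.0
```

step_arm --targets '[[[0,0,0],[0,0,0],0],[[0,0,0],[0,0,0],0],[[0,0,0],[0,0,0],0]]'

```text
time: 12.05
tool_pos: [0.5173, -0.0735, 0.2245]
tcp_rot: [-3.141, -0.067, 0.003]
wrist_force: [0.3, 0.2, -0.4]
width: -0.002
grip_force: 0.0
```

```bash
python3 st.py; python3 - <<'E'
from h import *
p=np.load("jig.npy");R=Rn.from_euler('z',p[2]).as_matrix()[:2,:2]
c=calibration("wrist"); im=save("wrist","w7")
for n,z in (("pointer_tip",.018),("gauge_mark",.017),("jaw",.015),("slot_mouth",.015),("wheel_top",.065),("blank_center",.025)):
        for a in tip_of("wrist",n)[:1]:
            print(n,round(a["score"],2),np.round(a["at"],1),(R.T@(ray("wrist",a["at"],z,c)[:2]*1000-p[:2])).round(1))
def pj(x,y,z): return proj("wrist",np.r_[R@[x,y]+p[:2],z]/1000)
u,v=pj(26,-100,17).round().astype(int); print(u,v, pj(26,-103.5,17))
x0,y0=max(u-60,0),max(v-45,0); print(x0,y0)
cv2.imwrite("pics/w7c.png",cv2.resize(im[y0:y0+90,x0:x0+120],None,fx=6,fy=6,interpolation=cv2.INTER_CUBIC)[:,:,::-1])
E
```

```text
t 12.05 tip jig [  1.  -61.8] tip z 151.9 F [ 0.3  0.2 -0.4]
[[0.9991, 0.0426, -0.0018], [0.0426, -0.9991, 0.0003], [-0.0018, -0.0004, -1.0]]
pointer_tip 0.89 [191. 369.] [  23.1 -103.3]
gauge_mark 0.76 [189.2 370.9] [  24.3 -104.8]
jaw 0.88 [207.  275.6] [ 10.6 -32.5]
slot_mouth 0.7 [220.1 272.6] [  0.2 -29.7]
wheel_top 0.77 [113.1 310.9] [ 78.1 -60.7]
blank_center 0.96 [227.8 190.8] [-2.7 31. ]
364 187 [369.04707822 186.94798948]
304 142
```

View pics/w7c.png

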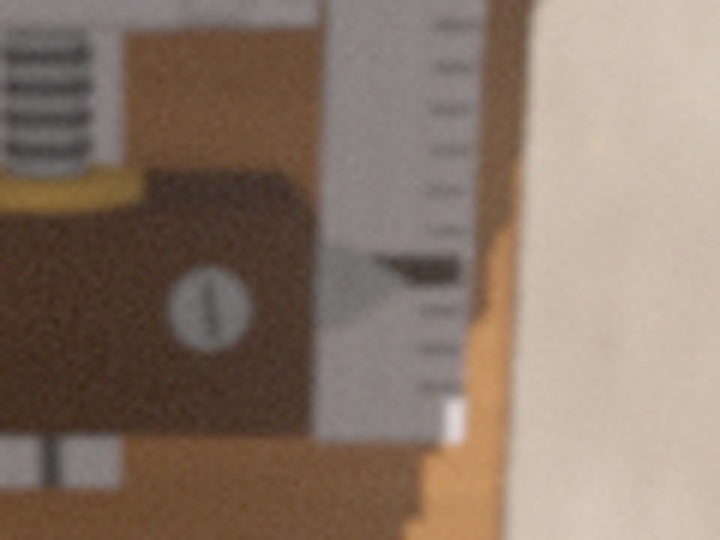

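The pointer tip (crop row ≈285) stands about 2 mm past the mark centre (row 270; 4 mm is about 30 px). One gentle stroke of about 15 mm towards +y will open it back.

step_arm --targets '[[[0,0,0],[38.5,2.5,0],0],[[0,0,0],[38.5,2.5,0],0],[[0,0,0],[0,0,35],0],[[0,0,0],[0,0,37],0],[[0,0,0],[0,0,0],0]]'

```text
time: 12.82
tool_pos: [0.5899, -0.0744, 0.1464]
tcp_rot: [-3.138, -0.067, 0.02]
wrist_force: [-2.4, 0.6, -2.4]
width: 0.001
grip_force: 0.0
```

step_arm --targets '[[[0,0,0],[0,0,0],0],[[0,0,0],[0,0,0],0],[[0,0,0],[0,0,0],0]]'

```text
time: 13.07
tool_pos: [0.5956, -0.0755, 0.1565]
tcp_rot: [3.14, 0.066, 0.006]
wrist_force: [0.3, 0.9, 0.9]
width: -0.002
grip_force: 0.0
```

```bash
python3 st.py
```

```text
t 13.07 tip jig [ 79.5 -67.8] tip z 83.9 F [0.3 0.9 0.9]
[[0.9991, 0.0423, 0.0039], [0.0423, -0.9991, -0.0007], [0.0039, 0.0008, -1.0]]
```

step_arm --targets '[[[0,0,0],[-1.5,0,10],0],[[0,0,0],[0,0,7],0],[[0,0,0],[0,0,1.5],0],[[0,0,0],[0,0,1.2],0],[[0,0,0],[0,0,0],0]]'

```text
time: 13.48
tool_pos: [0.5938, -0.0756, 0.1372]
tcp_rot: [3.14, 0.067, 0.004]
wrist_force: [-4.2, 0.3, 13.8]
width: 0.001
grip_force: 6.7
```

step_arm --targets '[[[0,0,0],[0,-3,0],0],[[0,0,0],[0,-3,0],0],[[0,0,0],[0,-3,0],0],[[0,0,0],[0,-3,0],0],[[0,0,0],[0,-3,0],0]]'

```text
time: 13.9
tool_pos: [0.5932, -0.0612, 0.1373]
tcp_rot: [3.139, 0.067, 0.005]
wrist_force: [-3.6, -2.3, 11.9]
width: 0.002
grip_force: 6.2
```

step_arm --targets '[[[0,0,0],[0,0,0],0],[[0,0,0],[0,0,0],0],[[0,0,0],[0,0,-30],0],[[0,0,0],[-25,0,-33],0],[[0,0,0],[-30,0,-28],0]]'

```text
time: 14.32
tool_pos: [0.538, -0.0627, 0.2268]
tcp_rot: [3.141, 0.067, 0.003]
wrist_force: [0.8, -0.5, 0.5]
width: 0.001
grip_force: 0.0
```

step_arm --targets '[[[0,0,0],[-20,0,0],0],[[0,0,0],[0,0,0],0],[[0,0,0],[0,0,0],0],[[0,0,0],[0,0,0],0],[[0,0,0],[0,0,0],0]]'

```text
time: 14.73
tool_pos: [0.5176, -0.0634, 0.2244]
tcp_rot: [-3.141, -0.067, 0.001]
wrist_force: [0.4, -0.1, 0.3]
width: 0.004
grip_force: 0.0
```

```bash
python3 st.py; python3 - <<'E'
from h import *
p=np.load("jig.npy");R=Rn.from_euler('z',p[2]).as_matrix()[:2,:2]
c=calibration("wrist"); im=save("wrist","w8")
for n,z in (("pointer_tip",.018),("gauge_mark",.017),("jaw",.015),("blank_center",.025)):
        for a in tip_of("wrist",n)[:1]:
            print(n,round(a["score"],2),np.round(a["at"],1),(R.T@(ray("wrist",a["at"],z,c)[:2]*1000-p[:2])).round(1))
def pj(x,y,z): return proj("wrist",np.r_[R@[x,y]+p[:2],z]/1000)
u,v=pj(26,-100,17).round().astype(int)
x0,y0=max(u-30,0),max(v-45,0); a=cv2.resize(im[y0:y0+90,x0:x0+60],None,fx=6,fy=6,interpolation=cv2.INTER_CUBIC)
b=cv2.resize(im[100:330,100:300],None,fx=2.2,fy=2.2,interpolation=cv2.INTER_CUBIC)
o=np.zeros((540,800,3),np.uint8);o[:,:360]=a;o[:506,360:800]=b; print(x0,y0)
cv2.imwrite("pics/w8c.png",o[:,:,::-1])
E
```

```text
t 14.73 tip jig [  1.8 -51.8] tip z 151.8 F [ 0.4 -0.1  0.3]
[[0.9991, 0.0423, -0.0008], [0.0423, -0.9991, 0.0002], [-0.0008, -0.0003, -1.0]]
pointer_tip 0.75 [187.6 383.1] [  26.6 -103.7]
gauge_mark 0.89 [188.7 384.3] [  25.5 -104.8]
jaw 0.79 [205.  288.7] [ 13.1 -32.5]
blank_center 0.96 [231.2 205.5] [-4.4 30.1]
348 143
```

View pics/w8c.png

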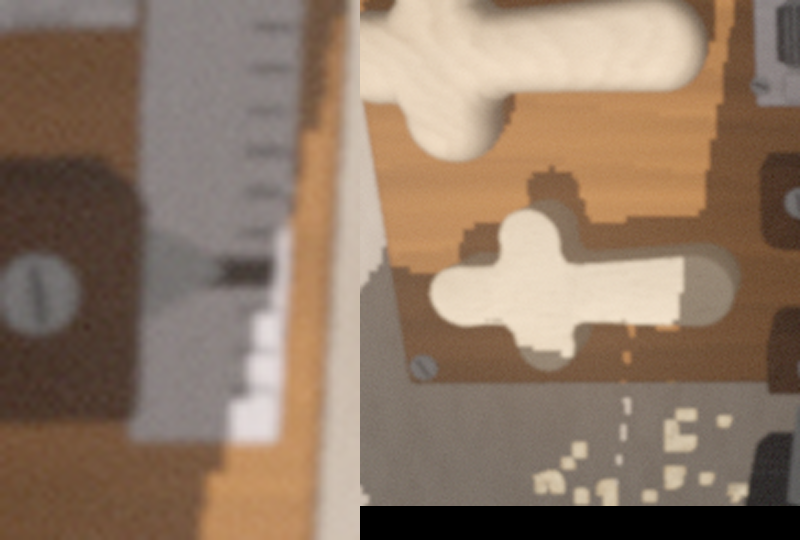

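The pointer (row 270) is now on the mark centre (row 270), and the jaw is at about 14 mm. The blank is centred near jig (-3, 30) with its head end at y ≈ 81. I'll move behind the head.

step_arm --targets '[[[0,0,-0.008],[0,0,0],0],[[0,0,0],[-2,-38,0],0],[[0,0,0],[-2,-38,0],0],[[0,0,0],[-1.5,-38,0],0],[[0,0,0],[0,-38,0],0]]'

```text
time: 15.4
tool_pos: [0.5036, 0.0893, 0.2252]
tcp_rot: [-3.141, -0.078, 0.0]
wrist_force: [0.7, -0.2, 0.6]
width: -0.001
grip_force: 0.0
```

step_arm --targets '[[[0,0,0],[0,0,30],0],[[0,0,0],[0,0,30],0],[[0,0,0],[0,0,25],0],[[0,0,0],[0,0,0],0],[[0,0,0],[0,0,0],0]]'

```text
time: 15.82
tool_pos: [0.5027, 0.088, 0.1388]
tcp_rot: [3.14, 0.08, -0.007]
wrist_force: [0.1, 1.1, 0.0]
width: 0.002
grip_force: 0.0
```

```bash
python3 st.py
```

```text
t 15.82 tip jig [ -5.7 100.2] tip z 66.2 F [0.1 1.1 0. ]
[[0.9987, 0.0508, -0.0042], [0.0508, -0.9987, -0.0005], [-0.0043, 0.0003, -1.0]]
```

step_arm --targets '[[[0,0,0],[2,0,25],0],[[0,0,0],[0,0,20],0],[[0,0,0],[0,0,0],0],[[0,0,0],[0,0,0],0],[[0,0,0],[0,0,0],0]]'

```text
time: 16.23
tool_pos: [0.5076, 0.0882, 0.0973]
tcp_rot: [-3.14, -0.078, -0.005]
wrist_force: [0.3, -0.1, 0.1]
width: -0.001
grip_force: 0.0
```

```bash
python3 st.py
```

```text
t 16.23 tip jig [ -0.3 100.1] tip z 24.7 F [ 0.3 -0.1  0.1]
[[0.9987, 0.0499, 0.003], [0.0499, -0.9988, 0.0004], [0.0031, -0.0003, -1.0]]
```

step_arm --targets '[[[0,0,0],[-2.5,0,4],0],[[0,0,0],[0,3,0],0],[[0,0,0],[0,3,0],0],[[0,0,0],[0,3,0],0],[[0,0,0],[0,0,0],0]]'

```text
time: 16.65
tool_pos: [0.5042, 0.0785, 0.0916]
tcp_rot: [3.141, 0.078, 0.001]
wrist_force: [-0.7, -0.6, -0.3]
width: 0.0
grip_force: 0.0
```

step_arm --targets '[[[0,0,0],[0,3,0],0],[[0,0,0],[0,3,0],0],[[0,0,0],[0,3,0],0],[[0,0,0],[0,3,0],0],[[0,0,0],[0,3,0],0]]'

```text
time: 17.07
tool_pos: [0.5048, 0.0638, 0.0912]
tcp_rot: [-3.141, -0.079, 0.0]
wrist_force: [0.4, 0.4, 0.8]
width: 0.001
grip_force: 0.3
```

```bash
python3 st.py; cat > bl.py <<'E'
from h import *
p=np.load("jig.npy");R=Rn.from_euler('z',p[2]).as_matrix()[:2,:2]
for cam in ("wrist","scene","top"):
    c=calibration(cam); read_camera(cam)
    for n,z in (("blank_center",.025),("slot_mouth",.015)):
        for a in tip_of(cam,n)[:1]:
            print(cam,n,round(a["score"],2),np.round(a["at"],1),(R.T@(ray(cam,a["at"],z,c)[:2]*1000-p[:2])).round(1))
E
python3 bl.py
```

```text
t 17.07 tip jig [-4.6 75.9] tip z 18.6 F [0.4 0.4 0.8]
[[0.9987, 0.0502, -0.0001], [0.0502, -0.9987, 0.0], [-0.0001, -0.0, -1.0]]
wrist blank_center 0.77 [302.7 473.1] [-2.  11.3]
scene blank_center 0.75 [286.  365.9] [0.1 5.3]
scene slot_mouth 0.62 [278.9 370.4] [  2.4 -30. ]
top blank_center 0.84 [282. 293.] [ 2.9 10. ]
top slot_mouth 0.96 [280.  311.5] [  6.3 -28.4]
```

step_arm --targets '[[[0,0,0],[0.4,2,0],0],[[0,0,0],[0.4,2,0],0],[[0,0,0],[0.4,2,0],0],[[0,0,0],[0.4,2,0],0],[[0,0,0],[0.4,2,0],0]]'

```text
time: 17.93
tool_pos: [0.5073, 0.0539, 0.0912]
tcp_rot: [-3.141, -0.079, 0.0]
wrist_force: [-0.0, -0.1, 0.2]
width: -0.002
grip_force: 0.1
```

step_arm --targets '[[[0,0,0],[0.2,2,0],0],[[0,0,0],[0.2,2,0],0],[[0,0,0],[0,2,0],0],[[0,0,0],[0,2,0],0],[[0,0,0],[0,2,0],0]]'

```text
time: 18.35
tool_pos: [0.5081, 0.044, 0.0912]
tcp_rot: [-3.141, -0.079, 0.0]
wrist_force: [-0.4, -0.1, -0.3]
width: 0.0
grip_force: 0.1
```

```bash
python3 st.py; python3 bl.py; python3 - <<'E'
from h import *
p=np.load("jig.npy");R=Rn.from_euler('z',p[2]).as_matrix()[:2,:2]
im=save("wrist","w9")
a=cv2.resize(im[150:400,180:500],None,fx=2.5,fy=2.4,interpolation=cv2.INTER_CUBIC)
cv2.imwrite("pics/w9c.png",a[:,:,::-1])
E
```

```text
t 18.35 tip jig [-2.2 56. ] tip z 18.6 F [-0.4 -0.1 -0.3]
[[0.9987, 0.0502, -0.0], [0.0502, -0.9987, 0.0001], [-0.0, -0.0001, -1.0]]
wrist blank_center 0.57 [303.4 469.7] [ 0.  -7.3]
scene blank_center 0.82 [279.7 369.2] [  0.4 -14.6]
scene slot_mouth 0.63 [278.2 370.5] [  2.9 -32.1]
top blank_center 0.82 [282.4 300.8] [ 1.3 -6. ]
top slot_mouth 0.97 [280.7 310.7] [  4.9 -26.7]
```

The blank is following the finger with no jamming force, and its foot is well inside the slot. I'll continue.

step_arm --targets '[[[0,0,0],[0.2,2.2,0],0],[[0,0,0],[0.2,2.2,0],0],[[0,0,0],[0.2,2.2,0],0],[[0,0,0],[0.2,2.2,0],0],[[0,0,0],[0.2,2.2,0],0]]'

```text
time: 19.27
tool_pos: [0.5098, 0.033, 0.0912]
tcp_rot: [3.141, 0.079, -0.0]
wrist_force: [0.5, 0.4, -1.0]
width: -0.0
grip_force: 0.1
```

step_arm --targets '[[[0,0,0],[0,2,0],0],[[0,0,0],[0,2,0],0],[[0,0,0],[0,2,0],0],[[0,0,0],[0,1,0],0],[[0,0,0],[0,1,0],0]]'

```text
time: 19.68
tool_pos: [0.5101, 0.0251, 0.0912]
tcp_rot: [-3.141, -0.079, -0.0]
wrist_force: [0.2, -0.0, -0.7]
width: 0.001
grip_force: 0.1
```

```bash
python3 st.py; python3 bl.py
```

```text
t 19.68 tip jig [-1.2 37. ] tip z 18.6 F [ 0.2 -0.  -0.7]
[[0.9987, 0.0501, 0.0], [0.0501, -0.9987, 0.0], [0.0, -0.0, -1.0]]
wrist blank_center 0.74 [308.6 471.3] [ -1.3 -27.2]
scene blank_center 0.55 [272.2 371.3] [  3.9 -37.8]
scene slot_mouth 0.94 [277.5 372.2] [  0.6 -35.5]
top blank_center 0.76 [282.  312.3] [  1.  -29.7]
top slot_mouth 0.73 [279.4 311.1] [  7.6 -27.7]
```

step_arm --targets '[[[0,0,0],[0,1,0],0],[[0,0,0],[0,1,0],0],[[0,0,0],[0,1,0],0],[[0,0,0],[0,1,0],0],[[0,0,0],[0,1,0],0]]'

```text
time: 20.55
tool_pos: [0.5104, 0.0202, 0.0912]
tcp_rot: [-3.141, -0.079, 0.0]
wrist_force: [-0.2, -0.2, 0.8]
width: 0.002
grip_force: 0.1
```

step_arm --targets '[[[0,0,0],[0,0.7,0],0],[[0,0,0],[0,0.7,0],0],[[0,0,0],[0,0.6,0],0],[[0,0,0],[0,0,0],0]]'

```text
time: 20.88
tool_pos: [0.5105, 0.0182, 0.0912]
tcp_rot: [3.141, 0.079, -0.0]
wrist_force: [0.1, -0.6, 0.4]
width: 0.002
grip_force: 0.0
```

step_arm --targets '[[[0,0,0],[0,0.6,0],0],[[0,0,0],[0,0.6,0],0],[[0,0,0],[0,0.6,0],0],[[0,0,0],[0,0,0],0]]'

```text
time: 21.22
tool_pos: [0.5105, 0.0164, 0.0912]
tcp_rot: [3.141, 0.079, 0.0]
wrist_force: [0.0, 0.2, 0.5]
width: 0.0
grip_force: 0.1
```

step_arm --targets '[[[0,0,0],[0,0.6,0],0],[[0,0,0],[0,0.6,0],0],[[0,0,0],[0,0,0],0]]'

```text
time: 21.47
tool_pos: [0.5109, 0.0157, 0.0913]
tcp_rot: [-3.14, -0.078, -0.001]
wrist_force: [1.1, 4.1, -0.2]
width: -0.003
grip_force: 1.7
```

```bash
python3 st.py; python3 bl.py
```

```text
t 21.47 tip jig [-0.8 27.6] tip z 18.7 F [ 1.1  4.1 -0.2]
[[0.9988, 0.0499, 0.0007], [0.0499, -0.9988, 0.0009], [0.0007, -0.0008, -1.0]]
wrist blank_center 0.8 [309.6 469. ] [ -1.4 -35.8]
scene blank_center 0.84 [270.7 375. ] [ -1.  -45.1]
scene slot_mouth 0.68 [278.4 370.7] [  2.3 -31.7]
top blank_center 0.59 [278.9 315.6] [  7.1 -36.8]
top slot_mouth 0.61 [279.8 310.7] [  6.8 -26.8]
```

step_arm --targets '[[[0,0,0],[0,0.5,0],0],[[0,0,0],[0,0.5,0],0],[[0,0,0],[0,0,0],0],[[0,0,0],[0,0,0],0]]'

```text
time: 22.25
tool_pos: [0.5109, 0.0153, 0.0913]
tcp_rot: [-3.139, -0.078, -0.001]
wrist_force: [0.9, 9.1, -0.4]
width: -0.002
grip_force: 4.2
```

step_arm --targets '[[[0,0,0],[0,-5,0],0],[[0,0,0],[0,-15,0],0],[[0,0,0],[0,-15,0],0],[[0,0,0],[0,-10,-20],0],[[0,0,0],[0,0,-40],0]]'

```text
time: 22.67
tool_pos: [0.5036, 0.0597, 0.1465]
tcp_rot: [3.139, 0.081, -0.02]
wrist_force: [0.2, 0.3, -0.7]
width: 0.003
grip_force: 0.0
```

step_arm --targets '[[[0,0,0],[0,15,-40],0],[[0,0,0],[0,30,-40],0],[[0,0,0],[0,30,0],0],[[0,0,0],[0,20,0],0],[[0,0,0],[0,0,0],0]]'

```text
time: 23.08
tool_pos: [0.5132, -0.0338, 0.2248]
tcp_rot: [3.137, 0.075, 0.002]
wrist_force: [0.5, -0.1, -0.3]
width: 0.002
grip_force: 0.0
```

step_arm --targets '[[[0,0,0],[0,0,0],0],[[0,0,0],[0,0,0],0],[[0,0,0],[0,0,0],0],[[0,0,0],[0,0,0],0]]'

```text
time: 23.42
tool_pos: [0.5125, -0.0295, 0.2229]
tcp_rot: [-3.14, -0.081, 0.002]
wrist_force: [1.0, -1.1, -0.7]
width: 0.003
grip_force: 0.0
```

```bash
python3 st.py; python3 - <<'E'
from h import *
p=np.load("jig.npy");R=Rn.from_euler('z',p[2]).as_matrix()[:2,:2]
c=calibration("wrist"); im=save("wrist","w10")
for n,z in (("pointer_tip",.018),("gauge_mark",.017),("blank_center",.025)):
        for a in tip_of("wrist",n)[:1]:
            print(n,round(a["score"],2),np.round(a["at"],1),(R.T@(ray("wrist",a["at"],z,c)[:2]*1000-p[:2])).round(1))
u,v=proj("wrist",np.r_[R@[15,-40]+p[:2],25]/1000).round().astype(int); print(u,v)
x0,y0=max(u-100,0),max(v-75,0)
cv2.imwrite("pics/w10c.png",cv2.resize(im[y0:y0+150,x0:x0+200],None,fx=4,fy=4,interpolation=cv2.INTER_CUBIC)[:,:,::-1])
E
```

```text
t 23.42 tip jig [ -1.6 -17.7] tip z 150.3 F [ 1.  -1.1 -0.7]
[[0.9987, 0.0514, -0.0014], [0.0514, -0.9987, 0.0001], [-0.0014, -0.0002, -1.0]]
pointer_tip 0.61 [184.5 429.8] [  26.1 -103.6]
gauge_mark 0.69 [211.  291.3] [ 5.5 -0.5]
blank_center 0.81 [225.5 339. ] [ -3.6 -36.4]
344 202
```

View pics/w10c.png

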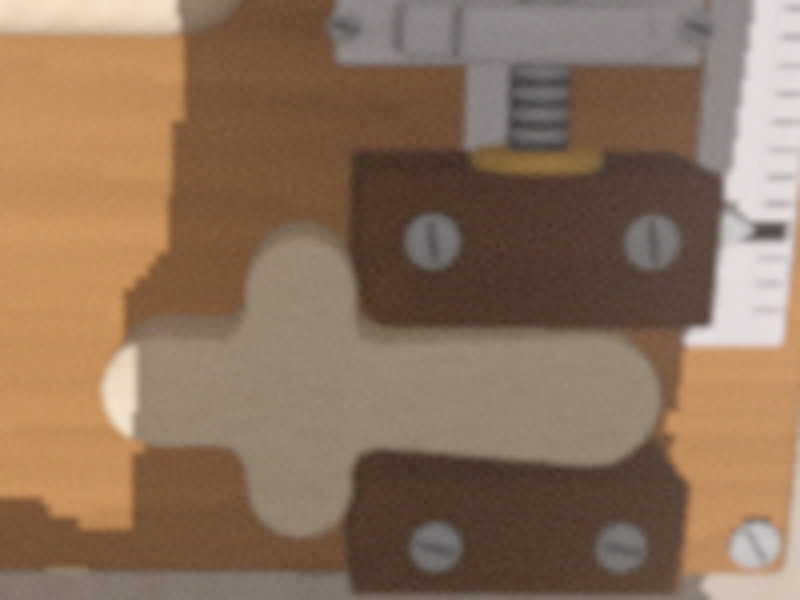

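The leg is in the slot and both arms bear on the jaw ends (column ≈352 on both sides). The pointer is on the mark (row 230) and the arm is clear, so I'll hand the job in.

```bash
python3 -c "
from workcell import *
print(finish_job())"
```

```text
the job is handed in; nothing more can be done
None
```

The job is handed in: the last picture shows the jaw pointer on the wide gauge mark and the blank's leg in the slot with both arms against the jaw ends. It took about 24 s on the robot clock, including one short +y stroke of the wheel to undo a 2 mm overshoot. Handing in returned no verdict.

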